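Lock a closed plaster mould with its spring-hook clasp

ROBOT

A 6-joint arm with a two-finger parallel gripper is mounted at the origin on a cart in front of the work surface, level with it; the furniture and walls round the work are solid. World frame = base frame: x ahead of the robot, y to its left, z up, the work surface at z = 0. Lengths are in m, angles in rad, forces in N, time in s.
With the tool pointing down it reaches from about 0.375 to 0.975 m from the base axis. Payload 3.8 kg.
Tool frame: the origin (TCP) lies midway between the tips of the shut fingers; the grasp point (between the pads) lies 19 mm behind it; z points along the fingers, y is the direction in which the jaws open and shut (so a half turn about z gives the same grasp; the last joint's range is limited). The gripper opens to 88 mm and grips with 3 to 60 N. Pads are 18 mm wide; open, the fingers measure 123 mm over their backs; the gripper's body (75 mm by 187 mm) begins 45 mm behind the grasp point.
Start: joints at [1.097, 0.264, 1.604, -0, 1.274, -0.037], TCP at [0.286, 0.612, 0.239] pointing down, gripper open.
Joint ranges: [-2.63, 2.63], [-0.94, 2.18], [0.31, 2.57], [-1.31, 4.45], [0, 2.66], [-2.55, 2.55]. Speed limits (rad/s): [2.57, 2.57, 3.14, 3.14, 3.14, 3.14].

INTERFACE

Orientations are given as a unit quaternion [w, x, y, z].
In Python, from cell import read_state, camera, camera_params, hand_in gives the robot as it stands.
- The arm moves only by the tool move_arm, never from a script. Its argument "plan" is a list of rows, each an object of numbers: "tx", "ty", "tz": the shift along the tool's x, y, z in m; "turn": the turn about the tool's z in degrees; "fingers": the finger opening in m, from 0 to 0.0881. A call has 1 to 8 rows; each row is the pose to reach, as a shift and turn from the pose measured when the call began, along the tool's axes at that moment; what a row does not reach only later rows make up. A row lasts 1/8 s, in which the tool goes at most 62.5 mm and 10.7 degrees, less where a joint would pass 70% of its speed; a pose out of reach is approached as far as the arm can. A call with a gripper value outside its range is refused whole. The fingers move at their own pace and stop on an object; "grip_force" is the grip in N (left out, the last holds). Time passes only in rows, so rows that repeat a pose let the fingers close. It gives the time, the measured TCP pose, the force and the opening at its end, in the units of the state.
- read_state(): the state, without advancing time (a new reading comes with each control period).
- camera(name): name is "scene" or "top"; returns the picture (400x640x3 uint8, red, green, blue); there is no depth.
- camera_params(name): a dict with "mtx" (3x3 intrinsics, pixels), "distortion" ([k1, k2, p1, p2, k3] as OpenCV has them; the pictures are not rectified), "world_from_camera" (4x4, takes a point from camera to world coordinates). Camera axes: x right, y up, looking along -z (the intrinsics and any distortion apply to the point x, -y, -z); pixel columns grow to the right and rows downward; lengths in m; the calibration is good to about 2 mm. A picture is of the moment at which its call begins. camera_params takes no time and is no camera call.
- hand_in(): hands the job in, once; it reports no verdict.
The state is a dict: "time_s": time; "joint_positions": joint angles; "dq": joint speeds; "joint_torque": joint torques, N m; "ee_pos": TCP position; "tcp_rot": TCP orientation; "force": force on the tool from outside, world axes, zero at the start; "ft_torque": the same for the moment, N m; "finger_gap": finger opening in m.
Only numpy, scipy, OpenCV 4.12 (cv2) and the standard library are available. Lean on these libraries where they do the work, as an engineer would, in place of code of your own. Each camera call takes 0.05 s, during which the arm holds its last target. There are 200 camera calls.

TASK

Lock the closed plaster mould on the slanted stand with the loose spring clasp: stand the clasp square over the bore of the lock plate, turn it until the hook drops into the keyway, and press the knob fully down. Give the clasp a quarter turn counterclockwise, seen looking down on the plate, and let the knob up so that the hook catches the post under the plate. Do not force anything, and leave the clasp standing locked and the small things around it undisturbed.

Things in the scene. Friction and masses are not known exactly. Their poses are not given: they have to be found in the camera images.
- clasp: The loose spring clasp, 0.19 kg, 106 mm tall, standing on the table. Origin: centre of its open underside (nose rim); z runs up its axis to the knob, x to the fin and hook. Hollow aluminium bell 48 mm across, 16 mm high, wall 5 mm, tapering by 32 mm height to a barrel 20 mm across that ends at 52 mm; then a bare 6 mm steel shaft; a wooden knob on top.
- knob_mid (a point): Middle of the clasp's round wooden knob, on its axis: 28 mm across, 76 to 106 mm above the nose rim at rest (this point at 91 mm). Knob, shaft and hook are one sprung plunger: it slides down through the barrel but cannot turn in it, so barrel, fin and hook turn with the knob.
- fin_tip (a point): Outer end of the small fin on the clasp's bell, 34 mm from the axis, 11 mm above the nose rim. It marks the clasp's x direction, the way the hidden hook points.
- hook_tip (a point): Top of the upturned tip of the steel J hook, 14.5 mm from the clasp's axis along x. The foot, 5 mm thick, runs from the 6 mm shaft out to 17 mm from the axis; foot and tip together are 7.5 mm high, the crook 9 mm wide. At rest the hook is inside the bell, its underside 1 mm above the nose rim.
- plunger (a joint): How far knob and hook are pressed down, m: 0 at rest, 0.0225 at the stop; spring 2.5 N rising evenly to 9 N. Nose on the lock plate: about 0.001 with the hook on top of the plate; above 0.0205 the hook passes under the post; let up, about 0.017 if the post is caught, about 0.013 if the hook is only under the plate, 0 if it came back out of the keyway.
- mould: The fixed closed mould: two plaster halves together 130 x 130 x 69 mm, on a plywood draining stand 170 x 150 mm; 145 mm tall at its highest. Origin: centre of the stand's underside, on the table. Its top face leans 30 degrees from level and looks up and towards the stand's own -x.
- lock_center (a point): Centre of the bore, on top of the round steel lock plate (76 mm across, 5 mm thick) on the mould's leaning top; z points out of the plate, x uphill (the stand's axes, not the keyway's). Bore and keyway are one slot 10 mm wide, from 7 mm behind the centre to 20 mm out on the keyway's side. The keyway points within 20 degrees of x, either side: see it or feel for it by turning the hook.
- post_level (a point): On the bore's axis 9 mm below the plate's top: the level of the catch post, a hidden 5 mm steel bar under the plate, parallel to the keyway, its middle line 7.5 mm from this point on the side a quarter turn counterclockwise from the keyway (looking down on the plate). The hook holds it when the fin points 90, give or take 20, degrees counterclockwise of the keyway. The plate itself does not turn.
- test_jar_1: A bystander: small jar with green lid, 49 mm wide, 64 mm tall, standing loose on the table; origin at the centre of its underside. Not to be disturbed.
- tape_core: A bystander: cardboard tape ring lying flat, 64 mm wide, 24 mm tall, standing loose on the table; origin at the centre of its underside. Not to be disturbed.
- stamp_0: A bystander: dark wooden clay stamp standing upright, 26 mm wide, 60 mm tall, standing loose on the table; origin at the centre of its underside. Not to be disturbed.
- bisque_dish: A bystander: small pinkish bisque dish, 72 mm wide, 24 mm tall, standing loose on the table; origin at the centre of its underside. Not to be disturbed.
- slip_beaker: A bystander: pale beaker, 70 mm wide, 78 mm tall, standing loose on the table; origin at the centre of its underside. Not to be disturbed.
There are look-alikes about, which are no part of the job. Leave any orange look-alike of the clasp alone.

How it is judged:
By the outcome, as a careful person would: the job done as asked, in the order asked, and still so for the second after the job is handed in, with the robot touching nothing.
It also fails if it takes over 54 s, if anything falls off the work surface, if the arm or the gripper's body presses on something with over 40 N, if the wrist force passes 120 N, or if a joint passes its speed limit or range.

## Working session

There is one attempt and no reset: what is moved stays moved. The work goes in short steps, Python scripts to look and compute and a tool call to move; the robot and the scene stay as the last step left them, time stands still between calls to the robot, and variables do not carry over. Pictures are saved under pics/ and viewed, about 8 in all and at most 12, crops included, and the job is handed in when it is done.

Besides the shell and the picture viewer there is one more tool, called after "Request:" as name([rows], argument=value, ...), one row to a line, values as JSON. move_arm: Moves the arm, as the interface text tells. Its arguments: {"type":"object","properties":{"plan":{"type":"array","items":{"type":"object","properties":{"tx":{"type":"number"},"ty":{"type":"number"},"tz":{"type":"number"},"turn":{"type":"number"},"fingers":{"type":"number"}}}},"grip_force":{"type":"number"}},"required":["plan"]}

```bash
mkdir -p pics
python3 - <<'E'
from cell import *
import cv2,numpy as np
for n in("scene","top"):
    im=camera(n);cv2.imwrite(f"pics/{n}0.png",im[:,:,::-1]);p=camera_params(n)
    print(n,np.round(p["mtx"],1).tolist(),p["distortion"],np.round(p["world_from_camera"],3).tolist())
s=read_state();print(s["time_s"],s["ee_pos"],s["tcp_rot"],s["force"],s["finger_gap"])
E
```

```text
scene [[516.7, 0.0, 317.4], [0.0, 516.7, 202.9], [0.0, 0.0, 1.0]] [-0.02481466  0.          0.          0.          0.        ] [[0.732, 0.425, -0.532, -0.317], [-0.681, 0.431, -0.592, -0.99], [-0.022, 0.796, 0.605, 0.965], [0.0, 0.0, 0.0, 1.0]]
top [[396.4, 0.0, 319.6], [0.0, 396.4, 203.7], [0.0, 0.0, 1.0]] [-0.01175576  0.          0.          0.          0.        ] [[0.018, 0.984, -0.178, 0.207], [-1.0, 0.02, 0.013, -0.147], [0.016, 0.177, 0.984, 1.449], [0.0, 0.0, 0.0, 1.0]]
0.1 [0.28526104 0.6110521  0.23751625] [-2.64937387e-04  2.16675418e-01  9.76243183e-01 -9.69626206e-04] [0.46766329 0.99044316 0.15097304] 0.08818515294255047
```

View pics/scene0.png

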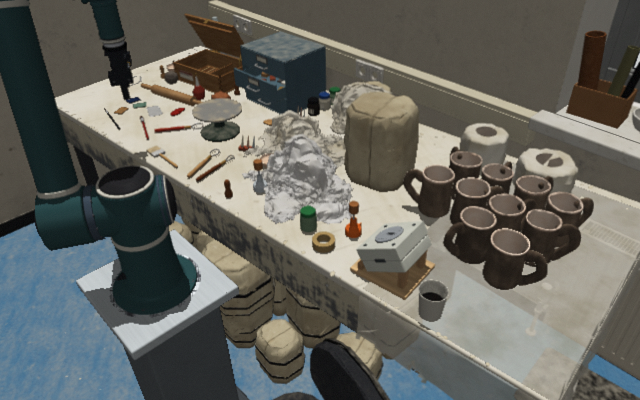

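View pics/top0.png

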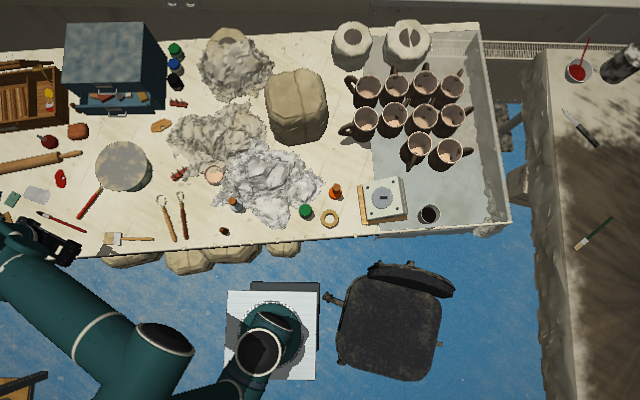

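Scene: the mould is at (395,250) and the beaker at (432,300). Clasp candidates are the orange look-alike at (354,220), the grey thing with a wooden knob at (260,175) (top view (233,203)), and the dark stamp at (228,188). The grey one fits the description, so I'll check it in a close crop.

Run:
```python
import cv2,numpy as np
s=cv2.imread("pics/scene0.png");t=cv2.imread("pics/top0.png")
def c(im,x,y,w,h,W,H): return cv2.resize(im[y:y+h,x:x+w],(W,H),interpolation=cv2.INTER_CUBIC)
a=np.hstack([c(s,235,145,50,50,400,300*4//3)[:300] if 0 else c(s,230,145,53,40+0,398,300),c(s,350,205,100,75,400,300)])
b=np.hstack([c(t,205,185,53,40,398,300),c(t,350,170,67,50,400,300)])
cv2.imwrite("pics/crop1.png",np.vstack([a,b]))
```

```text
(no output)
```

View pics/crop1.png

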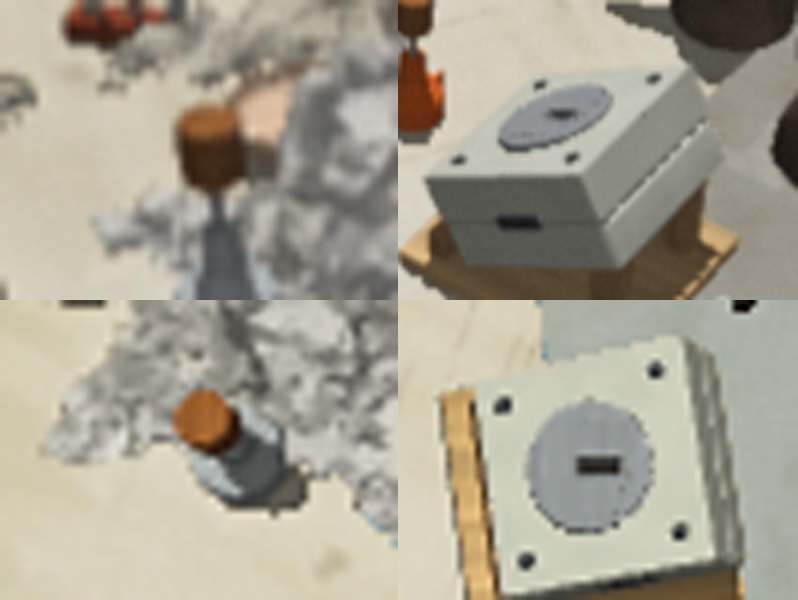

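The grey clasp with the wooden knob is at scene (258,165) and the mould slot points to the right (-y, uphill). Next I'll measure the clasp, its fin and the mould.

```bash
cat > h.py <<'E'
import cv2,numpy as np
from scipy.optimize import least_squares
from cell import *
F=np.diag([1,-1,-1.])
P={n:camera_params(n) for n in("scene","top")}
def proj(n,X):
    p=P[n];T=np.linalg.inv(p["world_from_camera"]);R=F@T[:3,:3];t=F@T[:3,3]
    return cv2.projectPoints(np.atleast_2d(X).astype(float),cv2.Rodrigues(R)[0],t,np.array(p["mtx"]),np.array(p["distortion"]))[0][:,0]
def ray(n,uv,z):
    p=P[n];T=np.array(p["world_from_camera"])
    q=cv2.undistortPoints(np.array([[uv]],float),np.array(p["mtx"]),np.array(p["distortion"]))[0,0]
    d=T[:3,:3]@F@[q[0],q[1],1];o=T[:3,3];return o+d*(z-o[2])/d[2]
def plate(c,yaw,tilt=np.pi/6):
    u=np.array([np.cos(yaw)*np.cos(tilt),np.sin(yaw)*np.cos(tilt),np.sin(tilt)])
    v=np.array([-np.sin(yaw),np.cos(yaw),0]);return u,v,np.cross(u,v)
E
python3 - <<'E'
from h import *
print("knob top@.106",ray("top",(232.1,200.7),.106).round(4),"scene mid@.091",ray("scene",(257.7,164.3),.091).round(4))
tp=np.array([(503,404),(655,370),(526,561),(679,531)],float);tp=(tp-[398,300]+.5)/[400/67,6]+[350,170]-.5
sc=np.array([(540,83),(653,77),(458,159),(572,157)],float);sc=(sc-[398,0]+.5)/4+[350,205]-.5
def pts(q):
    c=q[:3];u,v,n=plate(c,q[3]);d=q[4]
    return np.array([c+d*(a*u+b*v)-.005*n for a,b in((-1,1),(1,1),(-1,-1),(1,-1))])
f=lambda q:np.r_[(proj("top",pts(q))-tp).ravel(),(proj("scene",pts(q))-sc).ravel()]
r=least_squares(f,[.45,-.35,.117,-1.35,.045],x_scale=[.1,.1,.1,1,.05]);print(r.x.round(4),r.fun.round(1))
for n,uv in(("top",(382.2,197.3)),("scene",(389,233.8))):print("plate ctr",n,ray(n,uv,.117).round(4))
s=cv2.imread("pics/scene0.png");t=cv2.imread("pics/top0.png")
a=cv2.resize(s[160:200,230:283],(398,300),interpolation=cv2.INTER_CUBIC);b=cv2.resize(t[190:215,220:253],(400,300),interpolation=cv2.INTER_CUBIC)
cv2.imwrite("pics/crop2.png",np.hstack([a,b]))
E
```

```text
knob top@.106 [0.4541 0.1365 0.106 ] scene mid@.091 [0.4541 0.1407 0.091 ]
[ 0.474  -0.3746  0.1154 -1.4341  0.0469] [-0.3  0.4 -0.4  0.4 -0.4  0.3 -0.2  0.4  0.3  0.1  0.4 -0.1  0.3 -0.1
  0.3 -0.3]
plate ctr top [ 0.4746 -0.379   0.117 ]
plate ctr scene [ 0.4693 -0.3802  0.117 ]
```

View pics/crop2.png

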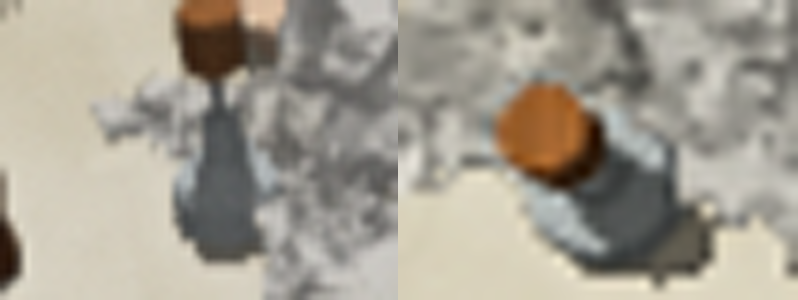

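Run:
```python
from h import *
c=np.array([.4541,.1385,0]);th=np.linspace(0,2*np.pi,60)
def ov(n,x,y,w,h,s):
    im=cv2.imread(f"pics/{n}0.png")[y:y+h,x:x+w];im=cv2.resize(im,(w*s,h*s),interpolation=cv2.INTER_CUBIC);raw=im.copy()
    m=lambda X:((proj(n,X)-[x,y]+.5)*s).astype(int)
    for z,r,col in((0,.024,(0,0,255)),(.016,.024,(0,255,0)),(.106,.014,(255,0,0))):
        cv2.polylines(im,[m(c+np.c_[r*np.cos(th),r*np.sin(th),0*th+z])],True,col,1)
    for d in range(0,360,45):
        a=np.radians(d);q=m(c+[.034*np.cos(a),.034*np.sin(a),.011])[0];cv2.putText(im,str(d),tuple(int(i) for i in q-[8,0]),0,.35,(255,0,255),1)
    return np.hstack([raw,im])
a=ov("scene",240,155,36,44,11);b=ov("top",219,188,33,24,12)
cv2.imwrite("pics/crop3.png",np.vstack([cv2.resize(a,(600,367)),cv2.resize(b,(600,218))]))
u,v,n=plate(0,-1.434);L=np.array([.474,-.375,.1155]);T=np.array(P["top"]["world_from_camera"])
def onp(uv):
    o=T[:3,3];d=ray("top",uv,0)-o;return o+d*((L-o)@n)/(d@n)-L
g=lambda x,y:((x-398+.5)/(400/67)+350-.5,(y-300+.5)/6+170-.5)
for p in((590,466),(576,465),(621,465)):
    e=onp(g(*p));print(np.round([e@u*1e3,e@v*1e3],1))
print(n)
```

```text
[3.  0.4]
[-5.3  2.6]
[21.3 -2.7]
[-0.06818504  0.49532898  0.8660254 ]
```

View pics/crop3.png

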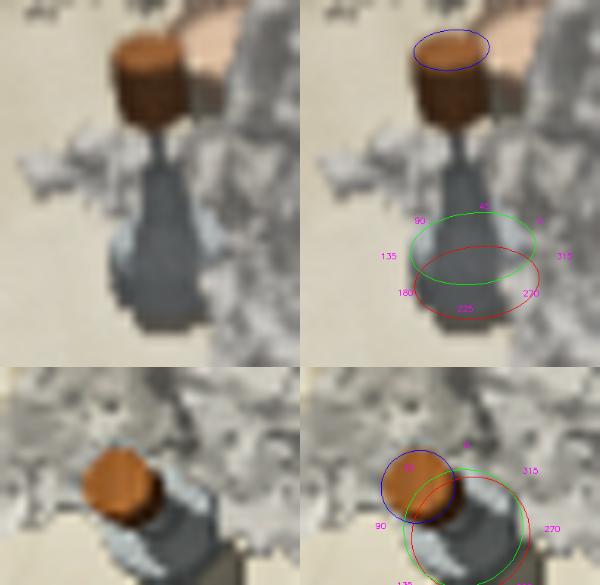

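Run:
```python
from h import *
print("spot",ray("top",(244,209.7),0).round(3),"scene bulge",ray("scene",(240-.5+165/8.33,155+330/8.34),0).round(3))
for X in([.53,.03],[.5,.1],[.48,.11],[.6,.0]):
    print(X,[proj("scene",np.array(X+[h]))[0].round().tolist() for h in(0,.05,.1,.15)],[proj("top",np.array(X+[h]))[0].round().tolist() for h in(0,.1)])
# light direction from beaker/stamp/jar shadows: sample brightness on table round clasp
t=cv2.imread("pics/top0.png");c=np.array([.454,.1385])
for r in(.028,.032,.036,.045):
    print(r,[(d,t[tuple(np.round(proj("top",np.array([c[0]+r*np.cos(np.radians(d)),c[1]+r*np.sin(np.radians(d)),.0 if r>.036 else .011]))[0]).astype(int)[::-1])].tolist()) for d in range(120,300,20)])
```

```text
spot [0.441 0.113 0.   ] scene bulge [0.43  0.115 0.   ]
[0.53, 0.03] [[301.0, 193.0], [300.0, 180.0], [299.0, 166.0], [299.0, 152.0]] [[267.0, 187.0], [264.0, 180.0]]
[0.5, 0.1] [[279.0, 187.0], [278.0, 175.0], [277.0, 161.0], [276.0, 147.0]] [[248.0, 194.0], [244.0, 188.0]]
[0.48, 0.11] [[273.0, 189.0], [271.0, 176.0], [270.0, 162.0], [269.0, 149.0]] [[245.0, 199.0], [241.0, 194.0]]
[0.6, 0.0] [[323.0, 188.0], [323.0, 175.0], [323.0, 161.0], [322.0, 147.0]] [[276.0, 169.0], [274.0, 161.0]]
0.028 [(120, [193, 214, 222]), (140, [190, 213, 220]), (160, [195, 215, 223]), (180, [187, 208, 216]), (200, [186, 210, 217]), (220, [77, 88, 91]), (240, [76, 88, 92]), (260, [81, 92, 96]), (280, [185, 195, 197])]
0.032 [(120, [188, 211, 218]), (140, [189, 211, 218]), (160, [189, 211, 218]), (180, [192, 215, 222]), (200, [192, 214, 221]), (220, [74, 85, 90]), (240, [78, 90, 95]), (260, [180, 204, 212]), (280, [190, 198, 201])]
0.036 [(120, [189, 211, 219]), (140, [187, 209, 216]), (160, [186, 209, 216]), (180, [189, 211, 219]), (200, [187, 210, 217]), (220, [188, 211, 217]), (240, [70, 82, 85]), (260, [156, 166, 169]), (280, [187, 197, 199])]
0.045 [(120, [186, 209, 216]), (140, [187, 209, 216]), (160, [186, 209, 216]), (180, [185, 209, 214]), (200, [186, 210, 216]), (220, [190, 212, 219]), (240, [190, 213, 219]), (260, [180, 201, 209]), (280, [182, 191, 193])]
```

The dark spot beside the clasp is its own knob shadow, so the fin is probably hidden under the knob. I'll look for it again once the clasp is lifted. Moving above the clasp now.

Request:
move_arm([
  {"tx": -0.044,"ty": -0.045},
  {"tx": -0.088,"ty": -0.089},
  {"tx": -0.132,"ty": -0.134},
  {"tx": -0.176,"ty": -0.178},
  {"tx": -0.22,"ty": -0.223},
  {"tx": -0.264,"ty": -0.267},
  {"tx": -0.308,"ty": -0.312},
  {"tx": -0.353,"ty": -0.357},
])

```text
invalid input
```

Request:
move_arm([
  {"tz": 0.0},
  {"tz": 0.0},
])

```text
invalid input
```

```bash
cat > st.py <<'E'
from h import *
from scipy.spatial.transform import Rotation as Ro
s=read_state();q=s["tcp_rot"];R=Ro.from_quat([q[1],q[2],q[3],q[0]]).as_matrix()
if __name__=="__main__":
    print(round(s["time_s"],2),"p",np.round(s["ee_pos"],4),"x",R[:,0].round(3),"y",R[:,1].round(3),"z",R[:,2].round(3),"f",np.round(s["force"],1),"gap",round(s["finger_gap"],4),"j",np.round(s["joint_positions"],2))
E
python3 - <<'E'
import st;from st import *
print(R.T@(np.array([.4541,.1385,.074])-s["ee_pos"]), s["ee_pos"],s["force"],s["joint_positions"])
E
```

```text
[-0.35291759 -0.35642368  0.16419801] [0.28526104 0.6110521  0.23751625] [0.46766329 0.99044316 0.15097304] [ 1.09708623e+00  2.64670442e-01  1.60523970e+00  2.40174149e-05
  1.27369272e+00 -3.69015415e-02]
```

Request:
move_arm([
  {"tx": -0.044,"ty": -0.045,"tz": 0,"turn": 0,"fingers": 0.088},
  {"tx": -0.088,"ty": -0.089,"tz": 0,"turn": 0,"fingers": 0.088},
  {"tx": -0.132,"ty": -0.134,"tz": 0,"turn": 0,"fingers": 0.088},
  {"tx": -0.176,"ty": -0.178,"tz": 0,"turn": 0,"fingers": 0.088},
  {"tx": -0.22,"ty": -0.223,"tz": 0,"turn": 0,"fingers": 0.088},
  {"tx": -0.264,"ty": -0.267,"tz": 0,"turn": 0,"fingers": 0.088},
  {"tx": -0.308,"ty": -0.312,"tz": 0,"turn": 0,"fingers": 0.088},
  {"tx": -0.353,"ty": -0.357,"tz": 0,"turn": 0,"fingers": 0.088},
])

```text
time_s: 1.1
ee_pos: [0.4533, 0.1386, 0.238]
tcp_rot: [-0.0, 0.217, 0.976, -0.001]
force: [1.2, 0.3, -0.5]
finger_gap: 0.0876
```

Request:
move_arm([
  {"tx": 0,"ty": 0,"tz": 0.04,"turn": 0,"fingers": 0.06},
  {"tx": 0,"ty": 0,"tz": 0.08,"turn": 0,"fingers": 0.06},
  {"tx": 0,"ty": 0,"tz": 0.11,"turn": 0,"fingers": 0.06},
])

```text
time_s: 1.48
ee_pos: [0.4521, 0.1376, 0.126]
tcp_rot: [-0.001, 0.217, 0.976, -0.001]
force: [0.8, 0.1, -0.2]
finger_gap: 0.0612
```

```bash
python3 st.py; python3 -c "
from h import *
s=camera('scene')[100:220,200:320,::-1];t=camera('top')[150:240,190:310,::-1]
cv2.imwrite('pics/c4.png',np.hstack([cv2.resize(s,(400,400),interpolation=2),cv2.resize(t,(400,300),interpolation=2).copy() if 0 else cv2.copyMakeBorder(cv2.resize(t,(400,300),interpolation=2),0,100,0,0,0)]))"
```

```text
1.48 p [0.4521 0.1376 0.126 ] x [-0.906  0.424  0.002] y [ 0.424  0.906 -0.003] z [-0.003 -0.002 -1.   ] f [ 0.8  0.1 -0.2] gap 0.0612 j [ 0.24 -0.02  2.14 -0.    1.02 -0.89]
```

View pics/c4.png

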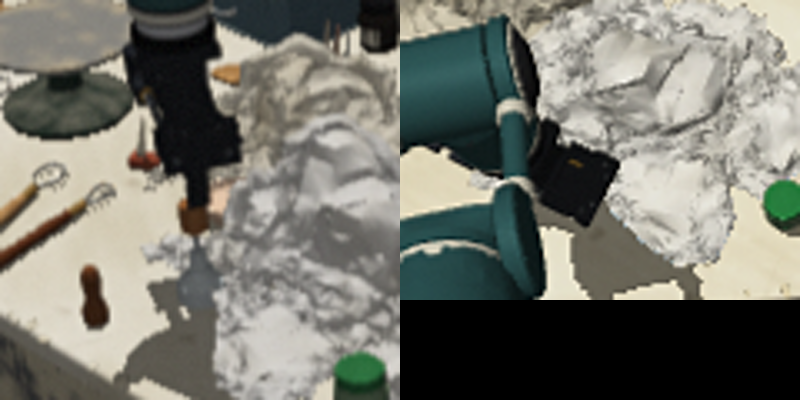

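The gripper is centred over the knob and clear of the clay. Descending to grasp.

Request:
move_arm([
  {"tx": -0.001,"ty": 0.001,"tz": 0.025,"turn": 0,"fingers": 0.06},
  {"tx": -0.001,"ty": 0.001,"tz": 0.051,"turn": 0,"fingers": 0.06},
  {"tx": -0.001,"ty": 0.001,"tz": 0.051,"turn": 0,"fingers": 0.04},
  {"tx": -0.001,"ty": 0.001,"tz": 0.051,"turn": 0,"fingers": 0.02},
  {"tx": -0.001,"ty": 0.001,"tz": 0.051,"turn": 0,"fingers": 0.02},
], grip_force=20)

```text
time_s: 2.2
ee_pos: [0.452, 0.1381, 0.0748]
tcp_rot: [-0.003, 0.217, 0.976, -0.002]
force: [1.1, 1.0, 0.8]
finger_gap: 0.0324
```

Request:
move_arm([
  {"tx": 0,"ty": 0,"tz": 0,"turn": 0,"fingers": 0.02},
  {"tx": 0,"ty": 0,"tz": 0,"turn": 0,"fingers": 0.02},
  {"tx": 0,"ty": 0,"tz": -0.03,"turn": 0,"fingers": 0.02},
  {"tx": 0,"ty": 0,"tz": -0.09,"turn": 0,"fingers": 0.02},
  {"tx": 0,"ty": 0,"tz": -0.15,"turn": 0,"fingers": 0.02},
])

```text
time_s: 2.82
ee_pos: [0.452, 0.1383, 0.2256]
tcp_rot: [-0.003, 0.217, 0.976, -0.002]
force: [-0.1, 0.5, -1.9]
finger_gap: 0.0272
```

```bash
python3 st.py; python3 -c "
from h import *
for n in('scene','top'):cv2.imwrite('pics/'+n+'5.png',camera(n)[:,:,::-1])
s=cv2.imread('pics/scene5.png')[60:180,200:320];t=cv2.imread('pics/top5.png')[150:240,190:310]
cv2.imwrite('pics/c5.png',np.hstack([cv2.resize(s,(400,400),interpolation=2),cv2.copyMakeBorder(cv2.resize(t,(400,300),interpolation=2),0,100,0,0,0)]))"
```

```text
2.83 p [0.452  0.1383 0.2256] x [-0.906  0.423  0.006] y [ 0.423  0.906 -0.006] z [-0.008 -0.003 -1.   ] f [-0.1  0.5 -1.9] gap 0.0272 j [ 0.25 -0.11  2.03 -0.    1.23 -0.89]
```

View pics/c5.png

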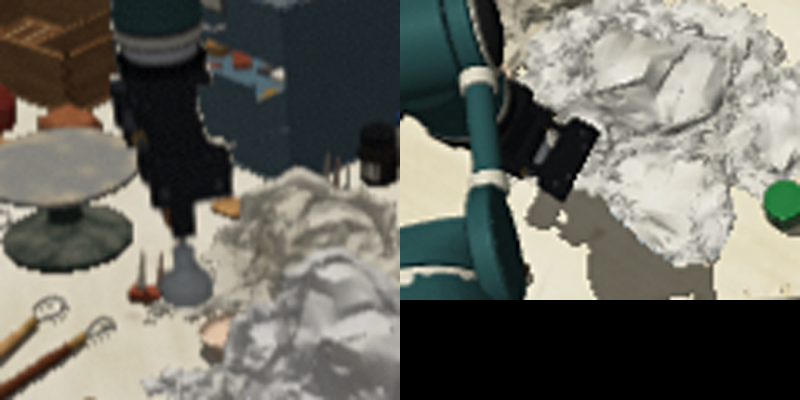

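The clasp is lifted (1.9 N, gap 27 mm). The fin isn't visible from the front, so it likely points away from the camera (about 45°). I'll carry the clasp towards the mould and turn it so the fin faces uphill.

Request:
move_arm([
  {"tx": -0.02,"ty": -0.035,"tz": -0.05,"turn": 10,"fingers": 0.02},
  {"tx": -0.05,"ty": -0.085,"tz": -0.09,"turn": 20,"fingers": 0.02},
  {"tx": -0.08,"ty": -0.135,"tz": -0.13,"turn": 30,"fingers": 0.02},
  {"tx": -0.11,"ty": -0.185,"tz": -0.16,"turn": 40,"fingers": 0.02},
  {"tx": -0.14,"ty": -0.235,"tz": -0.174,"turn": 50,"fingers": 0.02},
  {"tx": -0.17,"ty": -0.285,"tz": -0.174,"turn": 60,"fingers": 0.02},
  {"tx": -0.195,"ty": -0.335,"tz": -0.174,"turn": 70,"fingers": 0.02},
  {"tx": -0.211,"ty": -0.385,"tz": -0.174,"turn": 80,"fingers": 0.02},
])

```text
time_s: 3.92
ee_pos: [0.4843, -0.2989, 0.4052]
tcp_rot: [0.001, 0.795, 0.606, 0.003]
force: [0.2, 1.3, -2.1]
finger_gap: 0.0275
```

```bash
python3 st.py
```

```text
3.92 p [ 0.4843 -0.2989  0.4052] x [0.265 0.964 0.003] y [ 0.964 -0.265  0.006] z [ 0.007  0.002 -1.   ] f [ 0.2  1.3 -2.1] gap 0.0275 j [-0.6   0.    1.6   0.01  1.54 -0.33]
```

Request:
move_arm([
  {"tx": -0.053,"ty": -0.029,"tz": -0.02,"turn": 10,"fingers": 0.02},
  {"tx": -0.106,"ty": -0.058,"tz": -0.04,"turn": 20,"fingers": 0.02},
  {"tx": -0.159,"ty": -0.087,"tz": -0.06,"turn": 30,"fingers": 0.02},
  {"tx": -0.212,"ty": -0.116,"tz": -0.08,"turn": 40,"fingers": 0.02},
  {"tx": -0.265,"ty": -0.145,"tz": -0.095,"turn": 50,"fingers": 0.02},
  {"tx": -0.318,"ty": -0.174,"tz": -0.095,"turn": 60,"fingers": 0.02},
  {"tx": -0.37,"ty": -0.203,"tz": -0.095,"turn": 63,"fingers": 0.02},
  {"tx": -0.42,"ty": -0.23,"tz": -0.095,"turn": 63,"fingers": 0.02},
])

```text
time_s: 4.92
ee_pos: [0.1487, -0.6444, 0.4955]
tcp_rot: [-0.002, 0.995, 0.101, 0.003]
force: [0.5, -0.5, -1.9]
finger_gap: 0.0273
```

```bash
python3 st.py
```

```text
4.92 p [ 0.1487 -0.6444  0.4955] x [0.98  0.201 0.007] y [ 0.201 -0.98  -0.003] z [ 0.006  0.004 -1.   ] f [ 0.5 -0.5 -1.9] gap 0.0273 j [-1.39  0.2   1.22  0.01  1.72 -0.02]
```

Now I'll test whether stretching past reach tilts the tool, since the moves offer no direct tilt.

Request:
move_arm([
  {"tx": -0.01,"ty": 0.04,"tz": -0.03,"turn": 0,"fingers": 0.02},
  {"tx": -0.02,"ty": 0.09,"tz": -0.06,"turn": 0,"fingers": 0.02},
  {"tx": -0.03,"ty": 0.14,"tz": -0.09,"turn": 0,"fingers": 0.02},
  {"tx": -0.04,"ty": 0.19,"tz": -0.12,"turn": 0,"fingers": 0.02},
  {"tx": -0.05,"ty": 0.24,"tz": -0.15,"turn": 0,"fingers": 0.02},
  {"tx": -0.05,"ty": 0.29,"tz": -0.18,"turn": 0,"fingers": 0.02},
])

```text
time_s: 5.68
ee_pos: [0.1384, -0.8268, 0.5868]
tcp_rot: [0.02, 0.995, 0.1, 0.005]
force: [0.2, 1.0, -0.7]
finger_gap: 0.0275
```

```bash
python3 st.py
```

```text
5.67 p [ 0.1384 -0.8268  0.5868] x [0.98  0.2   0.005] y [ 0.2   -0.979  0.042] z [ 0.014 -0.04  -0.999] f [ 0.2  1.  -0.7] gap 0.0275 j [-1.44  0.72  0.31  0.01  2.07 -0.06]
```

It works: the tool tilted 2.3° the right way. Pushing further.

Request:
move_arm([
  {"tx": 0,"ty": 0.06,"tz": -0.06,"turn": 0,"fingers": 0.02},
  {"tx": 0,"ty": 0.12,"tz": -0.12,"turn": 0,"fingers": 0.02},
  {"tx": 0,"ty": 0.18,"tz": -0.18,"turn": 0,"fingers": 0.02},
  {"tx": 0,"ty": 0.25,"tz": -0.25,"turn": 0,"fingers": 0.02},
  {"tx": 0,"ty": 0.35,"tz": -0.35,"turn": 0,"fingers": 0.02},
  {"tx": 0,"ty": 0.5,"tz": -0.5,"turn": 0,"fingers": 0.02},
])

```text
time_s: 6.42
ee_pos: [0.142, -0.8172, 0.6166]
tcp_rot: [0.043, 0.994, 0.1, 0.006]
force: [0.1, -0.4, -2.9]
finger_gap: 0.0272
```

```bash
python3 st.py
```

```text
6.42 p [ 0.142  -0.8172  0.6166] x [0.98  0.2   0.004] y [ 0.199 -0.976  0.087] z [ 0.022 -0.085 -0.996] f [ 0.1 -0.4 -2.9] gap 0.0272 j [-1.43  0.68  0.31  0.01  2.06 -0.06]
```

Request:
move_arm([
  {"tx": 0,"ty": 0.3,"tz": -0.2,"turn": 0,"fingers": 0.02},
  {"tx": 0,"ty": 0.3,"tz": -0.2,"turn": 0,"fingers": 0.02},
])

```text
time_s: 6.68
ee_pos: [0.1468, -0.8307, 0.6208]
tcp_rot: [0.067, 0.993, 0.1, 0.008]
force: [0.1, -0.9, -1.7]
finger_gap: 0.0273
```

Request:
move_arm([
  {"tx": 0,"ty": 0.3,"tz": -0.2,"turn": 0,"fingers": 0.02},
  {"tx": 0,"ty": 0.3,"tz": -0.2,"turn": 0,"fingers": 0.02},
])

```text
time_s: 6.92
ee_pos: [0.1509, -0.8414, 0.6293]
tcp_rot: [0.092, 0.991, 0.1, 0.01]
force: [-0.2, -0.2, -1.6]
finger_gap: 0.0272
```

Request:
move_arm([
  {"tx": 0,"ty": 0.3,"tz": 0,"turn": 0,"fingers": 0.02},
  {"tx": 0,"ty": 0.3,"tz": 0,"turn": 0,"fingers": 0.02},
])

```text
time_s: 7.18
ee_pos: [0.1621, -0.8882, 0.5939]
tcp_rot: [0.114, 0.988, 0.1, 0.012]
force: [-0.5, -0.3, -2.1]
finger_gap: 0.0273
```

Request:
move_arm([
  {"tx": 0,"ty": 0.3,"tz": 0,"turn": 0,"fingers": 0.02},
])

```text
time_s: 7.3
ee_pos: [0.168, -0.9142, 0.5784]
tcp_rot: [0.132, 0.986, 0.099, 0.014]
force: [0.5, -0.9, -1.7]
finger_gap: 0.0276
```

```bash
python3 st.py
```

```text
7.3 p [ 0.168  -0.9142  0.5784] x [0.98  0.199 0.   ] y [ 0.192 -0.946  0.263] z [ 0.053 -0.257 -0.965] f [ 0.5 -0.9 -1.7] gap 0.0276 j [-1.42  0.74  0.31  0.01  1.82 -0.05]
```

Request:
move_arm([
  {"tx": -0.04,"ty": 0.05,"tz": 0,"turn": 0,"fingers": 0.02},
  {"tx": -0.08,"ty": 0.2,"tz": -0.1,"turn": 0,"fingers": 0.02},
])

```text
time_s: 7.55
ee_pos: [0.1239, -0.9412, 0.5717]
tcp_rot: [0.151, 0.984, 0.098, 0.014]
force: [-0.3, 0.6, -2.1]
finger_gap: 0.0276
```

Request:
move_arm([
  {"tx": -0.02,"ty": 0.3,"tz": -0.2,"turn": 0,"fingers": 0.02},
])

```text
time_s: 7.68
ee_pos: [0.1245, -0.9408, 0.5945]
tcp_rot: [0.171, 0.98, 0.096, 0.015]
force: [-0.5, 0.2, -1.5]
finger_gap: 0.0272
```

Request:
move_arm([
  {"tx": -0.02,"ty": 0.3,"tz": -0.2,"turn": 0,"fingers": 0.02},
])

```text
time_s: 7.8
ee_pos: [0.1256, -0.9405, 0.6182]
tcp_rot: [0.194, 0.976, 0.096, 0.016]
force: [-0.2, 0.0, -1.8]
finger_gap: 0.0272
```

```bash
python3 st.py
```

```text
7.8 p [ 0.1256 -0.9405  0.6182] x [ 0.981  0.194 -0.007] y [ 0.181 -0.906  0.381] z [ 0.068 -0.375 -0.924] f [-0.2  0.  -1.8] gap 0.0272 j [-1.48  0.71  0.31  0.03  1.73 -0.09]
```

Request:
move_arm([
  {"tx": -0.04,"ty": 0.3,"tz": -0.2,"turn": 0,"fingers": 0.02},
])

```text
time_s: 7.92
ee_pos: [0.1224, -0.9409, 0.6411]
tcp_rot: [0.216, 0.972, 0.096, 0.017]
force: [0.1, 0.6, -2.3]
finger_gap: 0.0275
```

Request:
move_arm([
  {"tx": -0.04,"ty": 0.3,"tz": -0.2,"turn": 0,"fingers": 0.02},
])

```text
time_s: 8.05
ee_pos: [0.1181, -0.9405, 0.6642]
tcp_rot: [0.238, 0.966, 0.096, 0.017]
force: [0.3, 1.1, -2.2]
finger_gap: 0.0272
```

```bash
python3 st.py
```

```text
8.05 p [ 0.1181 -0.9405  0.6642] x [ 0.981  0.194 -0.012] y [ 0.177 -0.869  0.463] z [ 0.079 -0.456 -0.886] f [ 0.3  1.1 -2.2] gap 0.0272 j [-1.49  0.67  0.31  0.04  1.68 -0.1 ]
```

Request:
move_arm([
  {"tx": -0.06,"ty": 0.3,"tz": -0.2,"turn": 0,"fingers": 0.02},
])

```text
time_s: 8.18
ee_pos: [0.1108, -0.9393, 0.6877]
tcp_rot: [0.259, 0.961, 0.096, 0.018]
force: [0.4, -0.0, -2.0]
finger_gap: 0.0274
```

```bash
python3 st.py
cat > go.py <<'E'
import sys;from st import *
u,v,n=plate(0,-1.434);Lc=np.array([.4752,-.3763,.1163])
def rel(h,a=0,b=0): return R.T@(Lc+h*n+a*u+b*v-s["ee_pos"])
E
python3 -c "
from go import *
print('to h.25',rel(.25).round(3),'tilt err deg (tool x,y)',np.degrees(R.T@np.cross(R[:,2],-n)).round(2))"
```

```text
8.18 p [ 0.1108 -0.9393  0.6877] x [ 0.981  0.193 -0.015] y [ 0.174 -0.848  0.501] z [ 0.084 -0.494 -0.865] f [ 0.4 -0.  -2. ] gap 0.0274 j [-1.5   0.65  0.31  0.05  1.66 -0.11]
to h.25 [ 0.479 -0.699 -0.003] tilt err deg (tool x,y) [ 0.12 -0.91  0.  ]
```

The tilt matches the plate normal within 1°. Returning above the plate.

Request:
move_arm([
  {"tx": 0.02,"ty": -0.03,"tz": 0,"turn": 0,"fingers": 0.02},
  {"tx": 0.05,"ty": -0.073,"tz": 0,"turn": 0,"fingers": 0.02},
  {"tx": 0.08,"ty": -0.117,"tz": 0,"turn": 0,"fingers": 0.02},
  {"tx": 0.11,"ty": -0.16,"tz": 0,"turn": 0,"fingers": 0.02},
  {"tx": 0.14,"ty": -0.204,"tz": 0,"turn": 0,"fingers": 0.02},
  {"tx": 0.17,"ty": -0.248,"tz": 0,"turn": 0,"fingers": 0.02},
  {"tx": 0.2,"ty": -0.292,"tz": 0,"turn": 0,"fingers": 0.02},
  {"tx": 0.23,"ty": -0.336,"tz": 0,"turn": 0,"fingers": 0.02},
])

```text
time_s: 9.18
ee_pos: [0.2779, -0.6083, 0.517]
tcp_rot: [0.26, 0.961, 0.095, 0.019]
force: [0.2, 0.4, -1.1]
finger_gap: 0.0273
```

Request:
move_arm([
  {"tx": 0.03,"ty": -0.044,"tz": 0,"turn": 0,"fingers": 0.02},
  {"tx": 0.06,"ty": -0.088,"tz": 0,"turn": 0,"fingers": 0.02},
  {"tx": 0.09,"ty": -0.131,"tz": 0,"turn": 0,"fingers": 0.02},
  {"tx": 0.12,"ty": -0.175,"tz": 0,"turn": 0,"fingers": 0.02},
  {"tx": 0.15,"ty": -0.219,"tz": 0,"turn": 0,"fingers": 0.02},
  {"tx": 0.18,"ty": -0.262,"tz": 0,"turn": 0,"fingers": 0.02},
  {"tx": 0.21,"ty": -0.306,"tz": 0,"turn": 0,"fingers": 0.02},
  {"tx": 0.23,"ty": -0.335,"tz": 0,"turn": 0,"fingers": 0.02},
])

```text
time_s: 10.18
ee_pos: [0.4463, -0.2785, 0.3452]
tcp_rot: [0.26, 0.961, 0.096, 0.02]
force: [0.4, 0.2, -1.7]
finger_gap: 0.027
```

```bash
python3 st.py; python3 -c "
from go import *
print('to h.12',rel(.12).round(4),'tilt err deg (tool x,y)',np.degrees(R.T@np.cross(R[:,2],-n)).round(2))
for k in('scene','top'):cv2.imwrite('pics/'+k+'6.png',camera(k)[:,:,::-1])
p=s['ee_pos']-.0748*-R[:,2]*-1
nose=s['ee_pos']+.0748*R[:,2];print(proj('scene',nose),proj('top',nose))"
```

```text
10.18 p [ 0.4463 -0.2785  0.3452] x [ 0.981  0.194 -0.011] y [ 0.173 -0.846  0.504] z [ 0.089 -0.496 -0.864] f [ 0.4  0.2 -1.7] gap 0.027 j [-0.32 -0.25  2.01 -0.51  1.16  1.21]
to h.12 [ 0.0142 -0.0269  0.1288] tilt err deg (tool x,y) [ 0.3  -1.16  0.  ]
[[367.91212425 171.75845656]] [[370.6043847  193.43285327]]
```

Request:
move_arm([
  {"tx": 0.005,"ty": -0.009,"tz": 0.045,"turn": 0,"fingers": 0.02},
  {"tx": 0.01,"ty": -0.018,"tz": 0.09,"turn": 0,"fingers": 0.02},
  {"tx": 0.014,"ty": -0.027,"tz": 0.128,"turn": 0,"fingers": 0.02},
  {"tx": 0.014,"ty": -0.027,"tz": 0.129,"turn": 0,"fingers": 0.02},
])

```text
time_s: 10.78
ee_pos: [0.4644, -0.3162, 0.2159]
tcp_rot: [0.258, 0.961, 0.097, 0.017]
force: [0.2, 0.3, -1.3]
finger_gap: 0.0274
```

```bash
python3 st.py; python3 -c "
from go import *
print('to h.08',rel(.08).round(4))
for k in('scene','top'):cv2.imwrite('pics/'+k+'7.png',camera(k)[:,:,::-1])
nose=s['ee_pos']+.0748*R[:,2];print(proj('scene',nose),proj('top',nose))
a=cv2.imread('pics/scene7.png')[185:265,345:425];b=cv2.imread('pics/top7.png')[160:230,340:410]
cv2.imwrite('pics/c7.png',np.hstack([cv2.resize(a,(400,400),interpolation=2),cv2.resize(b,(400,400),interpolation=2)]))"
```

```text
10.78 p [ 0.4644 -0.3162  0.2159] x [ 0.981  0.195 -0.017] y [ 0.177 -0.848  0.499] z [ 0.083 -0.493 -0.866] f [ 0.2  0.3 -1.3] gap 0.0274 j [-0.38 -0.09  2.12 -0.57  0.91  1.3 ]
to h.08 [0.0017 0.0031 0.0368]
[[381.93145527 218.11118896]] [[376.22896887 196.32299908]]
```

View pics/c7.png

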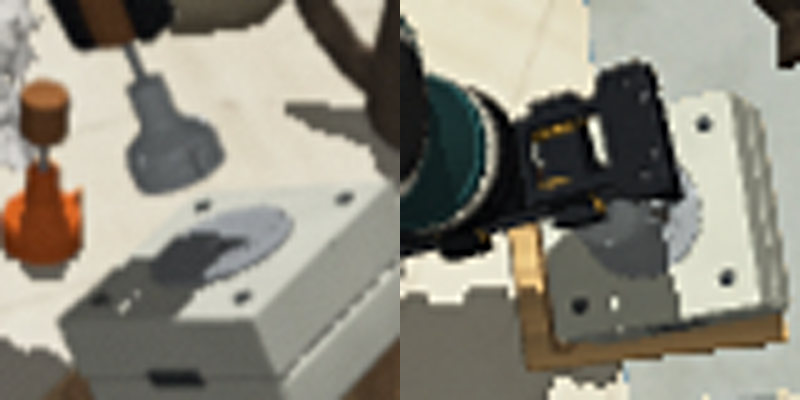

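The clasp hangs square above the plate, with its bell at crop (175,150). I'll zoom in once more to find the fin.

Run:
```python
from go import *
im=cv2.imread("pics/scene7.png")[195:229,366:396];S=13
raw=cv2.resize(im,None,fx=S,fy=S,interpolation=cv2.INTER_CUBIC);ov=raw.copy()
N=-R[:,2];nose=s["ee_pos"]-.0748*N
# offset so that predicted outline sits on picture: draw outline only
uu=u-(u@N)*N;uu/=np.linalg.norm(uu);vv=np.cross(N,uu)
m=lambda X:((proj("scene",X)-[366,195]+.5)*S).astype(int)
th=np.linspace(0,2*np.pi,50)
for z,r,c in((0,.024,(0,0,255)),(.016,.024,(0,255,0)),(.052,.01,(255,0,0))):
    cv2.polylines(ov,[m(np.array([nose+z*N+r*(np.cos(t)*uu+np.sin(t)*vv) for t in th]))],True,c,1)
for d in range(0,360,30):
    a=np.radians(d);q=m(nose+.011*N+.034*(np.cos(a)*uu+np.sin(a)*vv))[0]
    cv2.putText(ov,str(d),(int(q[0])-10,int(q[1])),0,.4,(255,0,255),1)
cv2.imwrite("pics/c8.png",np.hstack([raw,ov]))
```

```text
(no output)
```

View pics/c8.png

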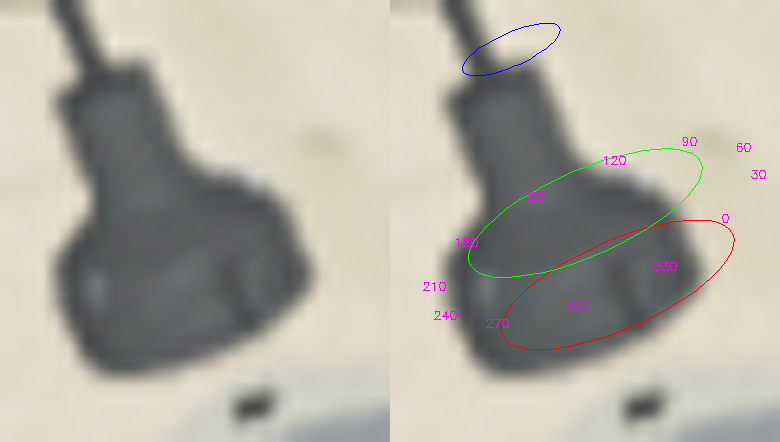

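The fin shows as a dark edge at (240,292) in the left panel, about 330° from uphill. The keyway is at about 349°. I'll compare how far clasp and plate each sit from prediction in the scene image.

Run:
```python
from go import *
print("plate pred",proj("scene",Lc),"obs 389.2,234.0; top pred",proj("top",Lc))
J=(proj("scene",np.array([Lc+.001*a for a in(u,v,n)]))-proj("scene",Lc));print("px per mm u,v,n",J.round(3))
# fit clasp outline: silhouette of bell vs model over lateral/axial shift
im=cv2.imread("pics/scene7.png");N=-R[:,2];nose=s["ee_pos"]-.0748*N
uu=u-(u@N)*N;uu/=np.linalg.norm(uu);vv=np.cross(N,uu);th=np.linspace(0,2*np.pi,60)
S=8;x0,y0,w,h=362,193,36,38
g=cv2.resize(im[y0:y0+h,x0:x0+w],None,fx=S,fy=S,interpolation=cv2.INTER_CUBIC).astype(int)
mask=(g.max(2)<140)
def sil(off,ta=0,tb=0):
    n2=N+ta*uu+tb*vv;n2/=np.linalg.norm(n2);a=uu-(uu@n2)*n2;a/=np.linalg.norm(a);b=np.cross(n2,a)
    o=np.zeros(mask.shape,np.uint8);ps=[]
    pr=[(0,.024),(.016,.024),(.032,.01),(.052,.01)]
    rings=[((proj("scene",np.array([nose+off+z*n2+r*(np.cos(t)*a+np.sin(t)*b) for t in th]))-[x0,y0]+.5)*S).astype(np.int32) for z,r in pr]
    for i in range(3):cv2.fillConvexPoly(o,cv2.convexHull(np.vstack(rings[i:i+2])),1)
    return o>0
# region: restrict to below barrel top
best=[]
for dx in np.arange(-4,2.1,.5):
  for dz in np.arange(-1,5.1,.5):
    T=np.array(P["scene"]["world_from_camera"]);off=(dx*2.3*T[:3,0]-dz*2.3*T[:3,1])/1e3
    m=sil(off);ys=np.where(m.any(1))[0];sub=slice(ys[0]+10,None);hole=mask[sub].copy();hole[:,int(30*S):]&=1
    best.append(((m[sub]&hole).sum()/(m[sub]|hole).sum(),dx,dz))
print(sorted(best)[-4:])
```

```text
plate pred [[389.35748758 232.2255074 ]] obs 389.2,234.0; top pred [[381.36601836 197.14416593]]
px per mm u,v,n [[ 0.304 -0.014]
 [ 0.218 -0.205]
 [-0.147 -0.342]]Traceback (most recent call last):
  File "<stdin>", line 22, in <module>
numpy._core._exceptions._UFuncOutputCastingError: Cannot cast ufunc 'bitwise_and' output from dtype('int64') to dtype('bool') with casting rule 'same_kind'
```

Run:
```python
from go import *
im=cv2.imread("pics/scene7.png");N=-R[:,2];nose=s["ee_pos"]-.0748*N
uu=u-(u@N)*N;uu/=np.linalg.norm(uu);vv=np.cross(N,uu);th=np.linspace(0,2*np.pi,60)
S=8;x0,y0,w,h=362,193,36,33
g=cv2.resize(im[y0:y0+h,x0:x0+w],None,fx=S,fy=S,interpolation=cv2.INTER_CUBIC)
mask=g.max(2)<150
nl,lab=cv2.connectedComponents(mask.astype(np.uint8));mask=lab==lab[int((215-y0)*S),int((380-x0)*S)]
def rings(sh):
    return [((proj("scene",np.array([nose+z*N+r*(np.cos(t)*uu+np.sin(t)*vv) for t in th]))+sh-[x0,y0]+.5)*S).astype(np.int32) for z,r in((0,.024),(.016,.024),(.032,.01),(.052,.01),(.054,.003),(.08,.003))]
best=[]
for dx in np.arange(-4,2.1,.25):
  for dy in np.arange(-1,5.1,.25):
    o=np.zeros(mask.shape,np.uint8);r=rings([dx,dy])
    for i in(0,1,2,4):cv2.fillConvexPoly(o,cv2.convexHull(np.vstack(r[i:i+2])),1)
    o=o>0;k=slice(int(5*S),None)
    best.append(((o[k]&mask[k]).sum()/(o[k]|mask[k]).sum(),dx,dy))
print(sorted(best)[-3:])
```

```text
[(np.float64(0.9092453956735406), np.float64(-2.0), np.float64(2.5)), (np.float64(0.9103330879646669), np.float64(-2.25), np.float64(2.25)), (np.float64(0.9122685824813485), np.float64(-2.0), np.float64(2.25))]
```

Relative to the plate, the clasp needs to go about 8 mm uphill and 3.5 mm sideways. I'll apply that, drop to near the plate and recheck.

Request:
move_arm([
  {"tx": 0.002,"ty": 0.004,"tz": 0.01,"turn": -5,"fingers": 0.02},
  {"tx": 0.0035,"ty": 0.008,"tz": 0.02,"turn": -10,"fingers": 0.02},
  {"tx": 0.0035,"ty": 0.008,"tz": 0.03,"turn": -10,"fingers": 0.02},
  {"tx": 0.0035,"ty": 0.008,"tz": 0.03,"turn": -10,"fingers": 0.02},
])

```text
time_s: 11.38
ee_pos: [0.4745, -0.3379, 0.199]
tcp_rot: [0.261, 0.949, 0.179, -0.002]
force: [-0.1, -0.0, -2.0]
finger_gap: 0.0273
```

```bash
python3 st.py
python3 - <<'E'
from go import *
print('TCP rel to Lc u,v,n',[((s["ee_pos"]-Lc)@k*1e3).round(1) for k in(u,v,n)],'tilt err',np.degrees(R.T@np.cross(R[:,2],-n)).round(2))
im=camera("scene")[:,:,::-1];cv2.imwrite("pics/scene9.png",im)
S=13;x0,y0=368,205
raw=cv2.resize(im[y0:y0+42,x0:x0+44],None,fx=S,fy=S,interpolation=cv2.INTER_CUBIC);cv2.imwrite("pics/c9.png",raw)
C=np.array([389.2,233.7]);J=np.array([[.304,-.014],[.218,-.205],[-.147,-.342]])
print("bore panel",(C-[x0,y0]+.5)*S,"axis pts 10mm..", [((C+J[2]*k-[x0,y0]+.5)*S).round().tolist() for k in(12,64,90)])
E
```

```text
11.38 p [ 0.4745 -0.3379  0.199 ] x [ 0.936  0.338 -0.097] y [ 0.34  -0.8    0.494] z [ 0.089 -0.496 -0.864] f [-0.1 -0.  -2. ] gap 0.0273 j [-0.42 -0.04  2.11 -0.59  0.85  1.13]
TCP rel to Lc u,v,n [np.float64(8.3), np.float64(4.5), np.float64(90.7)] tilt err [ 0.48 -1.13  0.  ]
bore panel [282.1 379.6] axis pts 10mm.. [[259.0, 326.0], [160.0, 95.0], [110.0, -21.0]]
```

View pics/c9.png

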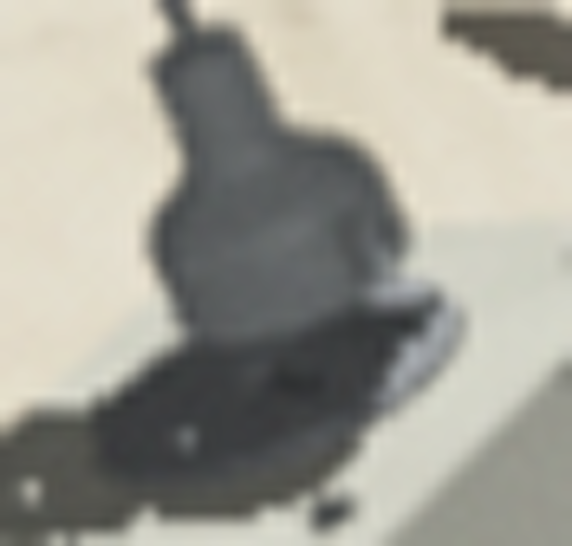

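```bash
cat > sil.py <<'E'
from go import *
th=np.linspace(0,2*np.pi,60)
def fit(im,ymax,x0=360,y0=195,w=50,h=45,S=8,pt=None):
    N=-R[:,2];nose=s["ee_pos"]-.0748*N;uu=u-(u@N)*N;uu/=np.linalg.norm(uu);vv=np.cross(N,uu)
    g=cv2.resize(im[y0:y0+h,x0:x0+w],None,fx=S,fy=S,interpolation=cv2.INTER_CUBIC);mask=g.max(2)<150
    base=[proj("scene",np.array([nose+z*N+r*(np.cos(t)*uu+np.sin(t)*vv) for t in th])) for z,r in((0,.024),(.016,.024),(.032,.01),(.052,.01))]
    top=proj("scene",nose+.052*N)[0]
    best=[]
    for dx in np.arange(-6,6.1,.25):
      for dy in np.arange(-4,6.1,.25):
        o=np.zeros(mask.shape,np.uint8);r=[((b+[dx,dy]-[x0,y0]+.5)*S).astype(np.int32) for b in base]
        for i in(0,1,2):cv2.fillConvexPoly(o,cv2.convexHull(np.vstack(r[i:i+2])),1)
        o=o>0;a=max(int((top[1]+dy-y0+3.5)*S),0);b=int((ymax-y0)*S)
        k=(slice(a,b),slice(0,int((404-x0)*S)));m=mask[k];n_,lab=cv2.connectedComponents(m.astype(np.uint8))
        best.append(((o[k]&m).sum()/max((o[k]|m).sum(),1)*(b-a>40),dx,dy))
    best=sorted(best)[-5:];d=np.mean([b[1:] for b in best],0);nose_px=proj("scene",nose)[0]+d
    C=np.array([389.2,233.7]);J=np.array([[.304,-.014],[.218,-.205],[-.147,-.342]])
    hh=(s["ee_pos"]-Lc)@n*1e3-74.8
    e=nose_px-C-J[2]*hh
    print("iou",best[-1],"shift",d,"h",hh.round(1),"clasp rel bore (u,v) mm",np.linalg.solve(J[:2].T,e).round(1))
E
python3 - <<'E'
from sil import *
im=cv2.imread("pics/scene9.png");fit(im,223)
E
```

```text
iou (np.float64(0.9550670137884486), np.float64(-0.75), np.float64(1.0)) shift [-0.65  1.05] h 15.9 clasp rel bore (u,v) mm [5.1 8.6]
```

Request:
move_arm([
  {"tx": -0.0024,"ty": -0.0072,"tz": 0.0,"turn": 0,"fingers": 0.02},
  {"tx": -0.0024,"ty": -0.0072,"tz": 0.006,"turn": 0,"fingers": 0.02},
  {"tx": -0.0024,"ty": -0.0072,"tz": 0.01,"turn": 0,"fingers": 0.02},
  {"tx": -0.0024,"ty": -0.0072,"tz": 0.01,"turn": 0,"fingers": 0.02},
])

```text
time_s: 11.92
ee_pos: [0.4704, -0.3378, 0.1864]
tcp_rot: [0.261, 0.949, 0.179, -0.002]
force: [0.2, -0.4, -2.3]
finger_gap: 0.0275
```

```bash
cat >> go.py <<'E'
def rep():
    f=np.array(s["force"]);print(round(s["time_s"],2),'TCP rel Lc u,v,n mm',[((s["ee_pos"]-Lc)@k*1e3).round(1) for k in(u,v,n)],'F u,v,n',[(f@k).round(1) for k in(u,v,n)],'yaw of tool y in plate',np.degrees(np.arctan2(R[:,1]@v,R[:,1]@u)).round(1),'tilt',np.degrees(R.T@np.cross(R[:,2],-n)).round(1)[:2],'gap',round(s['finger_gap'],4))
E
python3 - <<'E'
from sil import *
rep();im=camera("scene")[:,:,::-1].copy();cv2.imwrite("pics/scene10.png",im);fit(im,225);fit(im,227)
E
```

```text
11.93 TCP rel Lc u,v,n mm [np.float64(1.4), np.float64(0.5), np.float64(80.1)] F u,v,n [np.float64(-0.8), np.float64(0.1), np.float64(-2.2)] yaw of tool y in plate 13.2 tilt [ 0.4 -1.1] gap 0.0275
iou (np.float64(0.9423020742039147), np.float64(-0.5), np.float64(1.25)) shift [-0.4  1.2] h 5.3 clasp rel bore (u,v) mm [-0.2  3.5]
iou (np.float64(0.9451508620689655), np.float64(-0.5), np.float64(1.25)) shift [-0.65  1.05] h 5.3 clasp rel bore (u,v) mm [-1.6  4.4]
```

Request:
move_arm([
  {"tx": 0,"ty": 0,"tz": 0.003,"turn": 0,"fingers": 0.02},
  {"tx": 0,"ty": 0,"tz": 0.003,"turn": 0,"fingers": 0.02},
])

```text
time_s: 12.22
ee_pos: [0.4707, -0.3394, 0.1838]
tcp_rot: [0.26, 0.949, 0.179, -0.003]
force: [-0.2, 0.7, -2.2]
finger_gap: 0.0273
```

```bash
python3 -c "
from go import *
rep()"
```

```text
12.22 TCP rel Lc u,v,n mm [np.float64(1.5), np.float64(0.6), np.float64(77.0)] F u,v,n [np.float64(-1.7), np.float64(-0.2), np.float64(-1.5)] yaw of tool y in plate 13.2 tilt [ 0.4 -1.1] gap 0.0273
```

Request:
move_arm([
  {"tx": 0,"ty": 0,"tz": 0.002,"turn": 0,"fingers": 0.02},
  {"tx": 0,"ty": 0,"tz": 0.002,"turn": 0,"fingers": 0.02},
])

```text
time_s: 12.48
ee_pos: [0.4709, -0.3404, 0.1819]
tcp_rot: [0.26, 0.949, 0.179, -0.003]
force: [1.0, -0.3, -1.9]
finger_gap: 0.0272
```

```bash
python3 -c "
from go import *
rep()"
```

```text
12.47 TCP rel Lc u,v,n mm [np.float64(1.5), np.float64(0.6), np.float64(74.9)] F u,v,n [np.float64(-0.5), np.float64(0.9), np.float64(-1.9)] yaw of tool y in plate 13.2 tilt [ 0.4 -1.1] gap 0.0272
```

Request:
move_arm([
  {"tx": 0,"ty": 0,"tz": 0.002,"turn": 0,"fingers": 0.02},
  {"tx": 0,"ty": 0,"tz": 0.002,"turn": 0,"fingers": 0.02},
])

```text
time_s: 12.72
ee_pos: [0.4714, -0.3413, 0.1805]
tcp_rot: [0.261, 0.949, 0.179, -0.002]
force: [0.2, 2.5, 1.7]
finger_gap: 0.0273
```

```bash
python3 -c "
from go import *
rep()"
```

```text
12.72 TCP rel Lc u,v,n mm [np.float64(1.7), np.float64(1.0), np.float64(73.2)] F u,v,n [np.float64(-1.2), np.float64(0.5), np.float64(2.7)] yaw of tool y in plate 13.2 tilt [ 0.5 -1.1] gap 0.0273
```

Request:
move_arm([
  {"tx": 0,"ty": 0,"tz": 0.0015,"turn": 0,"fingers": 0.02},
  {"tx": 0,"ty": 0,"tz": 0.0015,"turn": 0,"fingers": 0.02},
])

```text
time_s: 12.98
ee_pos: [0.4718, -0.3419, 0.1794]
tcp_rot: [0.261, 0.949, 0.179, -0.002]
force: [-0.2, 4.0, 2.8]
finger_gap: 0.0275
```

```bash
python3 -c "
from go import *
rep()"
```

```text
12.97 TCP rel Lc u,v,n mm [np.float64(1.6), np.float64(1.3), np.float64(72.0)] F u,v,n [np.float64(-2.1), np.float64(0.4), np.float64(4.4)] yaw of tool y in plate 13.2 tilt [ 0.5 -1.1] gap 0.0275
```

```bash
sed -i 's/-.0748\*N;/-H0*N;/; s/\*1e3-74.8/*1e3-H0*1e3 if H0>.0745 else 0./; s/^th=/H0=.0748\nth=/' sil.py; sed -i 's/hh=(\(.*\)/hh=\1/; s/hh=s\["ee_pos"\]-Lc)/hh=(s["ee_pos"]-Lc)/' sil.py; grep -n "hh=" sil.py
python3 - <<'E'
import sil;from sil import *
sil.H0=.0730
im=camera("scene")[:,:,::-1].copy();cv2.imwrite("pics/scene11.png",im);np.float64
import builtins
for y in(224,226,228):fit(im,y)
E
```

```text
19:    hh=(s["ee_pos"]-Lc)@n*1e3-H0*1e3 if H0>.0745 else 0.Traceback (most recent call last):
  File "<stdin>", line 5, in <module>
  File "sil.py", line 21, in fit
    print("iou",best[-1],"shift",d,"h",hh.round(1),"clasp rel bore (u,v) mm",np.linalg.solve(J[:2].T,e).round(1))
                                       ^^^^^^^^
AttributeError: 'float' object has no attribute 'round'
```

```bash
sed -i 's/hh.round(1)/round(float(hh),1)/' sil.py
python3 - <<'E'
import sil;from sil import *
sil.H0=.0730
im=cv2.imread("pics/scene11.png")
for y in(224,226,228):fit(im,y)
S=10;x0,y0=365,200
cv2.imwrite("pics/c11.png",cv2.resize(im[y0:y0+50,x0:x0+50],None,fx=S,fy=S,interpolation=cv2.INTER_CUBIC))
E
```

```text
iou (np.float64(0.9302752293577982), np.float64(-0.5), np.float64(1.0)) shift [-0.55  0.9 ] h 0.0 clasp rel bore (u,v) mm [0.2 3.9]
iou (np.float64(0.9324438439452795), np.float64(-0.5), np.float64(1.0)) shift [-0.5   1.05] h 0.0 clasp rel bore (u,v) mm [1.  3.1]
iou (np.float64(0.9292650761299605), np.float64(-0.5), np.float64(1.0)) shift [-0.6   0.95] h 0.0 clasp rel bore (u,v) mm [0.2 3.6]
```

View pics/c11.png

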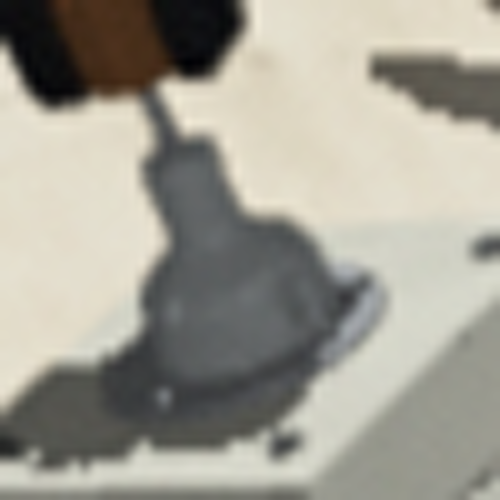

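The clasp stands on the plate with its base centre at about (250,330) in the crop. It looks centred in u and roughly 1–2 mm over in v. I'll nudge it, press lightly, and turn counterclockwise to feel for the keyway.

Request:
move_arm([
  {"tx": 0,"ty": 0,"tz": -0.003,"turn": 0,"fingers": 0.02},
  {"tx": -0.0015,"ty": -0.0008,"tz": -0.003,"turn": -4,"fingers": 0.02},
  {"tx": -0.0015,"ty": -0.0008,"tz": 0.0,"turn": -4,"fingers": 0.02},
  {"tx": -0.0015,"ty": -0.0008,"tz": 0.001,"turn": -4,"fingers": 0.02},
])

```text
time_s: 13.52
ee_pos: [0.4707, -0.342, 0.1791]
tcp_rot: [0.26, 0.942, 0.211, -0.01]
force: [-1.8, 8.7, 8.5]
finger_gap: 0.0273
```

```bash
python3 -c "
from go import *
rep()"
```

```text
13.53 TCP rel Lc u,v,n mm [np.float64(1.5), np.float64(0.2), np.float64(71.7)] F u,v,n [np.float64(-3.4), np.float64(-0.6), np.float64(11.8)] yaw of tool y in plate 17.1 tilt [ 0.6 -1.2] gap 0.0273
```

Request:
move_arm([
  {"tx": 0,"ty": 0,"tz": 0.001,"turn": -3,"fingers": 0.02},
  {"tx": 0,"ty": 0,"tz": 0.001,"turn": -6,"fingers": 0.02},
])

```text
time_s: 13.78
ee_pos: [0.47, -0.3418, 0.1774]
tcp_rot: [0.258, 0.93, 0.26, -0.024]
force: [-1.3, 6.5, 0.6]
finger_gap: 0.0272
```

```bash
python3 -c "
from go import *
rep()"
```

```text
13.78 TCP rel Lc u,v,n mm [np.float64(0.4), np.float64(-0.4), np.float64(70.4)] F u,v,n [np.float64(-5.4), np.float64(-0.4), np.float64(3.9)] yaw of tool y in plate 23.0 tilt [ 0.5 -1.1] gap 0.0272
```

The hook seems to be dropping in near yaw 23° (force fell). Pressing further.

Request:
move_arm([
  {"tx": 0,"ty": 0,"tz": 0.002,"turn": 0,"fingers": 0.02},
  {"tx": 0,"ty": 0,"tz": 0.004,"turn": 0,"fingers": 0.02},
])

```text
time_s: 14.02
ee_pos: [0.4704, -0.3434, 0.174]
tcp_rot: [0.258, 0.93, 0.259, -0.024]
force: [-2.5, 6.6, 4.1]
finger_gap: 0.0277
```

```bash
python3 -c "
from go import *
rep()"
```

```text
14.03 TCP rel Lc u,v,n mm [np.float64(0.1), np.float64(-0.3), np.float64(66.6)] F u,v,n [np.float64(-4.0), np.float64(-1.6), np.float64(7.0)] yaw of tool y in plate 22.9 tilt [ 0.5 -1.1] gap 0.0277
```

Request:
move_arm([
  {"tx": 0,"ty": -0.0005,"tz": 0.003,"turn": 0,"fingers": 0.02},
  {"tx": 0,"ty": -0.0005,"tz": 0.006,"turn": 0,"fingers": 0.02},
], grip_force=35)

```text
time_s: 14.28
ee_pos: [0.4708, -0.3461, 0.169]
tcp_rot: [0.258, 0.931, 0.258, -0.024]
force: [-1.6, 4.7, 4.5]
finger_gap: 0.027
```

```bash
python3 -c "
from go import *
rep()"
```

```text
14.28 TCP rel Lc u,v,n mm [np.float64(-0.1), np.float64(-0.2), np.float64(60.9)] F u,v,n [np.float64(-2.0), np.float64(-1.0), np.float64(6.3)] yaw of tool y in plate 22.9 tilt [ 0.5 -1.1] gap 0.027
```

Request:
move_arm([
  {"tx": 0,"ty": 0,"tz": 0.003,"turn": 0,"fingers": 0.02},
  {"tx": 0,"ty": 0,"tz": 0.006,"turn": 0,"fingers": 0.02},
])

```text
time_s: 14.52
ee_pos: [0.4712, -0.3491, 0.1638]
tcp_rot: [0.258, 0.931, 0.258, -0.024]
force: [-3.0, 7.0, 5.8]
finger_gap: 0.0269
```

```bash
python3 -c "
from go import *
rep()"
```

```text
14.53 TCP rel Lc u,v,n mm [np.float64(-0.1), np.float64(-0.2), np.float64(54.9)] F u,v,n [np.float64(-3.4), np.float64(-2.0), np.float64(8.7)] yaw of tool y in plate 22.8 tilt [ 0.5 -1.1] gap 0.0269
```

Request:
move_arm([
  {"tx": 0,"ty": 0,"tz": 0.003,"turn": 0,"fingers": 0.02},
  {"tx": 0,"ty": 0,"tz": 0.003,"turn": 0,"fingers": 0.02},
])

```text
time_s: 14.78
ee_pos: [0.4714, -0.3505, 0.1614]
tcp_rot: [0.258, 0.931, 0.257, -0.024]
force: [-2.8, 6.3, 5.6]
finger_gap: 0.0273
```

```bash
python3 -c "
from go import *
rep()"
```

```text
14.78 TCP rel Lc u,v,n mm [np.float64(-0.0), np.float64(-0.2), np.float64(52.1)] F u,v,n [np.float64(-3.0), np.float64(-1.9), np.float64(8.1)] yaw of tool y in plate 22.8 tilt [ 0.5 -1. ] gap 0.0273
```

Request:
move_arm([
  {"tx": 0,"ty": 0,"tz": 0.001,"turn": 0,"fingers": 0.02},
  {"tx": 0,"ty": 0,"tz": 0.0015,"turn": 0,"fingers": 0.02},
])

```text
time_s: 15.02
ee_pos: [0.4715, -0.3507, 0.1611]
tcp_rot: [0.258, 0.931, 0.257, -0.024]
force: [-6.4, 15.3, 15.1]
finger_gap: 0.0269
```

```bash
python3 -c "
from go import *
rep()"
```

```text
15.03 TCP rel Lc u,v,n mm [np.float64(0.1), np.float64(-0.1), np.float64(51.7)] F u,v,n [np.float64(-6.3), np.float64(-4.3), np.float64(21.0)] yaw of tool y in plate 22.7 tilt [ 0.5 -1. ] gap 0.0269
```

The plunger is at its stop (22 mm of travel, 21 N). Now the counterclockwise quarter turn, watching side forces.

Request:
move_arm([
  {"tx": 0,"ty": -0.0001,"tz": 0.0002,"turn": -8,"fingers": 0.02},
  {"tx": 0,"ty": -0.0002,"tz": 0.0002,"turn": -16,"fingers": 0.02},
  {"tx": -0.0001,"ty": -0.0003,"tz": 0.0002,"turn": -24,"fingers": 0.02},
])

```text
time_s: 15.4
ee_pos: [0.4721, -0.3507, 0.1617]
tcp_rot: [0.248, 0.857, 0.446, -0.077]
force: [-0.9, 7.6, 7.3]
finger_gap: 0.0269
```

```bash
python3 -c "
from go import *
rep();print(np.round(R.T@s['force'],1),np.round(s['ft_torque'],2),np.round(s['joint_positions'],2))"
```

```text
15.4 TCP rel Lc u,v,n mm [np.float64(0.4), np.float64(0.4), np.float64(52.2)] F u,v,n [np.float64(-3.0), np.float64(0.2), np.float64(10.1)] yaw of tool y in plate 46.8 tilt [ 0.9 -0.8] gap 0.0269
[  2.4  -1.7 -10.1] [ 0.82  0.28 -0.16] [-0.44  0.    2.14 -0.62  0.77  0.57]
```

Request:
move_arm([
  {"tx": 0,"ty": -0.0001,"tz": 0.0006,"turn": -9,"fingers": 0.02},
  {"tx": 0,"ty": -0.0002,"tz": 0.0007,"turn": -18,"fingers": 0.02},
  {"tx": -0.0001,"ty": -0.0003,"tz": 0.0008,"turn": -27,"fingers": 0.02},
  {"tx": -0.0001,"ty": -0.0004,"tz": 0.0008,"turn": -34,"fingers": 0.02},
])

```text
time_s: 15.9
ee_pos: [0.4722, -0.3508, 0.1616]
tcp_rot: [0.215, 0.688, 0.678, -0.146]
force: [-2.8, 7.5, 8.0]
finger_gap: 0.0273
```

```bash
python3 -c "
from go import *
rep();print(np.round(R.T@s['force'],1),np.round(s['ft_torque'],2),np.round(s['joint_positions'],2))"
```

```text
15.9 TCP rel Lc u,v,n mm [np.float64(0.4), np.float64(0.5), np.float64(52.1)] F u,v,n [np.float64(-2.8), np.float64(-1.8), np.float64(10.9)] yaw of tool y in plate 81.0 tilt [ 1.3 -0.1] gap 0.0273
[  2.5  -1.9 -10.9] [ 0.82  0.49 -0.23] [-0.44  0.    2.14 -0.62  0.77 -0.03]
```

Request:
move_arm([
  {"tx": 0,"ty": -0.0001,"tz": 0.0006,"turn": -9,"fingers": 0.02},
  {"tx": 0,"ty": -0.0002,"tz": 0.0007,"turn": -18,"fingers": 0.02},
  {"tx": -0.0001,"ty": -0.0003,"tz": 0.0008,"turn": -26,"fingers": 0.02},
  {"tx": -0.0001,"ty": -0.0003,"tz": 0.0008,"turn": -33,"fingers": 0.02},
])

```text
time_s: 16.4
ee_pos: [0.4719, -0.3513, 0.1617]
tcp_rot: [0.164, 0.466, 0.846, -0.202]
force: [-4.0, 7.8, 8.7]
finger_gap: 0.0273
```

Run:
```python
from go import *
rep();print(np.round(R.T@s['force'],1),np.round(s['ft_torque'],2),np.round(s['joint_positions'],2))
im=camera("scene")[:,:,::-1].copy();cv2.imwrite("pics/scene12.png",im)
```

```text
16.4 TCP rel Lc u,v,n mm [np.float64(0.9), np.float64(0.1), np.float64(51.9)] F u,v,n [np.float64(-2.8), np.float64(-2.9), np.float64(11.7)] yaw of tool y in plate 114.1 tilt [1.1 0.6] gap 0.0273
[  3.6  -1.3 -11.8] [ 0.49  0.63 -0.37] [-0.45  0.    2.14 -0.62  0.77 -0.61]
```

Turned 91° with low side force. Letting the knob up gently.

Request:
move_arm([
  {"tx": 0,"ty": 0,"tz": -0.002,"turn": 0,"fingers": 0.02},
  {"tx": 0,"ty": 0,"tz": -0.0035,"turn": 0,"fingers": 0.02},
])

```text
time_s: 16.7
ee_pos: [0.4715, -0.3496, 0.165]
tcp_rot: [0.164, 0.465, 0.846, -0.202]
force: [-1.0, 6.1, 4.9]
finger_gap: 0.0269
```

```bash
python3 -c "
from go import *
rep()"
```

```text
16.7 TCP rel Lc u,v,n mm [np.float64(1.0), np.float64(-0.0), np.float64(55.6)] F u,v,n [np.float64(-2.9), np.float64(-0.2), np.float64(7.4)] yaw of tool y in plate 114.3 tilt [1.1 0.6] gap 0.0269
```

Request:
move_arm([
  {"tx": 0,"ty": 0,"tz": -0.0007,"turn": 0,"fingers": 0.02},
  {"tx": 0,"ty": 0,"tz": -0.0015,"turn": 0,"fingers": 0.02},
])

```text
time_s: 16.95
ee_pos: [0.4713, -0.3489, 0.1664]
tcp_rot: [0.164, 0.465, 0.846, -0.202]
force: [-0.7, 4.5, 3.4]
finger_gap: 0.0268
```

```bash
python3 -c "
from go import *
rep()"
```

```text
16.95 TCP rel Lc u,v,n mm [np.float64(1.0), np.float64(-0.1), np.float64(57.2)] F u,v,n [np.float64(-2.2), np.float64(-0.1), np.float64(5.2)] yaw of tool y in plate 114.3 tilt [1.1 0.6] gap 0.0268
```

Request:
move_arm([
  {"tx": 0,"ty": 0,"tz": -0.0007,"turn": 0,"fingers": 0.02},
  {"tx": 0,"ty": 0,"tz": -0.001,"turn": 0,"fingers": 0.02},
])

```text
time_s: 17.2
ee_pos: [0.4711, -0.3484, 0.1667]
tcp_rot: [0.164, 0.465, 0.846, -0.202]
force: [0.9, 0.6, -1.2]
finger_gap: 0.0272
```

```bash
python3 -c "
from go import *
rep()"
```

```text
17.2 TCP rel Lc u,v,n mm [np.float64(0.8), np.float64(-0.3), np.float64(57.7)] F u,v,n [np.float64(-1.0), np.float64(1.0), np.float64(-0.8)] yaw of tool y in plate 114.3 tilt [1.1 0.6] gap 0.0272
```

Request:
move_arm([
  {"tx": 0,"ty": 0,"tz": -0.0005,"turn": 0,"fingers": 0.02},
  {"tx": 0,"ty": 0,"tz": -0.0005,"turn": 0,"fingers": 0.02},
])

```text
time_s: 17.45
ee_pos: [0.471, -0.3482, 0.1667]
tcp_rot: [0.163, 0.465, 0.846, -0.202]
force: [1.6, -0.8, -3.8]
finger_gap: 0.0275
```

```bash
python3 -c "
from go import *
rep()"
```

```text
17.45 TCP rel Lc u,v,n mm [np.float64(0.6), np.float64(-0.4), np.float64(57.8)] F u,v,n [np.float64(-1.0), np.float64(1.4), np.float64(-3.8)] yaw of tool y in plate 114.3 tilt [1.1 0.6] gap 0.0275
```

The hook has caught: force fell to zero and went to a slight pull at about 17 mm of plunger. Releasing and backing away.

Request:
move_arm([
  {"tx": 0,"ty": 0,"tz": 0.0003,"turn": 0,"fingers": 0.032},
  {"tx": 0,"ty": 0,"tz": 0.0003,"turn": 0,"fingers": 0.045},
  {"tx": 0,"ty": 0,"tz": 0.0003,"turn": 0,"fingers": 0.06},
  {"tx": 0,"ty": 0,"tz": 0.0003,"turn": 0,"fingers": 0.06},
  {"tx": 0,"ty": 0,"tz": -0.02,"turn": 0,"fingers": 0.06},
  {"tx": 0,"ty": 0,"tz": -0.06,"turn": 0,"fingers": 0.06},
  {"tx": 0,"ty": 0,"tz": -0.11,"turn": 0,"fingers": 0.06},
  {"tx": 0,"ty": 0,"tz": -0.16,"turn": 0,"fingers": 0.06},
])

```text
time_s: 18.45
ee_pos: [0.4562, -0.2686, 0.3063]
tcp_rot: [0.163, 0.465, 0.846, -0.202]
force: [0.5, -0.2, 0.1]
finger_gap: 0.0596
```

Run:
```python
from go import *
rep();im=camera("scene")[:,:,::-1].copy();cv2.imwrite("pics/scene13.png",im);t=camera("top")[:,:,::-1].copy()
a=cv2.resize(im[195:255,350:410],(400,400),interpolation=2);b=cv2.resize(im[150:320,280:450],(400,400),interpolation=2)
cv2.imwrite("pics/c13.png",np.hstack([a,b]))
N=n
for p in(.0165,.013,0):print(p,proj("scene",Lc+n*(.106-p)))
```

```text
18.45 TCP rel Lc u,v,n mm [np.float64(0.3), np.float64(-4.1), np.float64(219.2)] F u,v,n [np.float64(0.3), np.float64(0.5), np.float64(-0.1)] yaw of tool y in plate 114.3 tilt [1.  0.5] gap 0.0596
0.0165 [[375.98312337 201.0821514 ]]
0.013 [[375.44951014 199.84020057]]
0 [[373.46042356 195.21114204]]
```

View pics/c13.png

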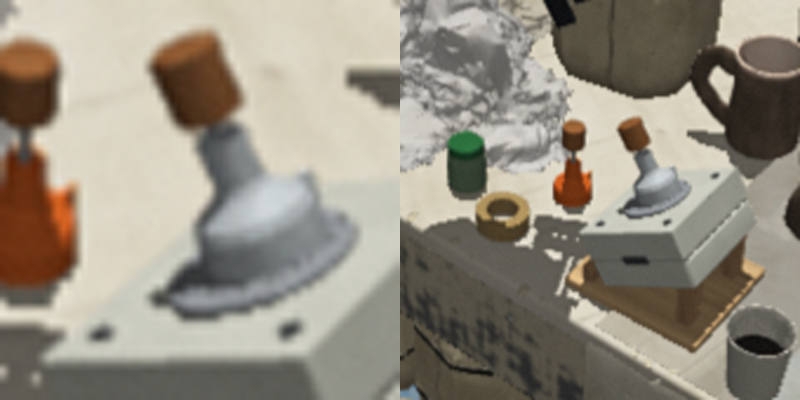

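The clasp stands square on the plate with the knob close above the barrel. The fin now points across the plate (crop (305,180)) and the neighbouring things are in place. Handing in.

```bash
python3 -c "
from cell import *
print(hand_in())"
```

```text
the job is handed in; nothing more can be done
None
```

The clasp is locked on the mould, and I handed the job in at about 18.5 s of the 54 s allowed; no verdict is reported.

- **Pick and tilt:** I picked the grey clasp up by its knob. The moves offer no direct tilt, so I stretched the arm past its reach a little at a time until the tool matched the plate's slope to within about 1°.
- **Keyway and turn:** I stood the clasp on the plate and turned it until the hook dropped into the keyway. Then I pressed to the stop (about 22 mm, 21 N on the plate) and turned it 91° counterclockwise.
- **Let up and release:** I let the knob up, released it and backed away.

**Last checks:**
- **Hook caught:** the knob came up about 6 mm from the stop (plunger at about 16.5 mm). There the upward push vanished and became a slight pull, so the hook is holding the post.
- **Final picture:** the clasp stands square with the knob close above the barrel and the fin across the plate. The jar, tape ring, beaker and orange look-alike look unmoved. I did not check the stamp and the dish in that picture.
- **Robot clear:** the gripper is open and clear of the clasp, with no force on the tool.

**Disagreement:** my two position estimates for the clasp over the bore (arm pose against scene camera) differed by a few mm sideways. I settled that by feel as the hook dropped in.

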